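# Gauge the guide tube of a drill jig and show the tip under the magnifier

### The job

Crank the bench vise shut until it firmly grips the drill jig standing loose between its jaws, then check the jig's slanting guide tube with the green-collared gauge: push its rod in until the collar seats on the mouth of the tube, and draw it right out again. Hold the gauge level and still with its blue tip at the focus under the small bench magnifier, and finish while still holding it there, touching nothing else with it and with the jig still clamped. Leave the red-collared gauge and the other things on the bench where they are.

Things in the scene. Friction and masses are not known exactly. Their poses are not given: they have to be found in the camera images.
- vise: green machine vise on a round swivel base, fixed. Origin on the bench under its middle; y axis along the screw, from the crank to the fixed jaw; z up. Jaws 84 mm wide (along x), tops 94 mm above the bench; the bed the work stands on is 60 mm up. The fixed jaw's face lies 25 mm to +y of the origin. The screw's end block (62 mm wide, top 94 mm up) ends 125 mm to -y; the crank turns beyond it.
- vise_jaw: the moving jaw, sliding along the vise's y axis. Origin at the foot of the middle of its steel face (on the bed, 60 mm up); the face looks to +y. It moves 5 mm per turn of the crank.
- vise_crank (a joint): angle of the crank (rad), 0 with the arm straight up, growing as the vise closes: clockwise seen from the crank's end, so the knob goes from the top to the vise's +x side, down, and round again. It starts at 3 to 8; the jig is touched on both sides after 0.7 to 1.5 turns more, and about 1 rad beyond that it is firmly gripped, the crank getting heavier. It turns at 4 to 9 N on the knob; the screw holds where it is left.
- crank_knob (a point): middle of the crank's black knob: a freely spinning grip 18 mm thick and 55 mm long, parallel to the vise's y axis, beyond the crank arm (whose outer face is 29 mm to +y of this point); it goes round crank_axis at a radius of 38 mm, at its lowest 38 mm above the bench.
- crank_axis (a point): centre of the knob's circle: point on the screw's axis, 76 mm above the bench, level along the screw with the middle of the knob (175 mm to -y of the vise's origin). There is only air here; the hub, 10 mm in radius, ends 29 mm to +y.
- jig: drill jig: aluminium block 90 (x) by 50 (y) by 40 mm high with a blue slanting carrier on it, 0.7 kg, standing loose on the vise's bed between the jaws with a few mm of play; the jaws grip the 50 mm width. Origin under the middle of the block, z up; x is the side to which the guide tube opens. Its highest corner is 99 mm above its origin.
- bush: steel guide tube with a 34 mm flange, in the jig's blue carrier (40 by 44 mm across). Origin at the centre of the mouth, in the flange's face, 84 mm above the jig's foot; z axis along the bore, out of the mouth, 30 degrees above level, towards the jig's x (away from the robot). Bore 12 mm, 53 mm long, open at the far end with free space for the 70 mm rod.
- gauge: green-collared gauge, 0.12 kg, lying level in the rest. Origin at the middle of its hexagonal aluminium handle (90 mm long, 16 mm across flats, one pair of flats upright as it lies); x axis from handle to tip. Collar 26 mm in diameter, from 45 to 53 mm ahead of the origin; rod 9 mm in diameter, 70 mm long, its tapered end blue, tip 123 mm ahead of the origin.
- gauge_seat (a point): centre of the collar's face that looks to the tip, 53 mm ahead of the gauge's origin; fully in, it meets the bush's origin.
- gauge_tip (a point): tip of the green-collared gauge's rod, 123 mm ahead of its origin.
- gauge_rest: beech rest, fixed, a board 165 by 130 mm, 10 mm thick, with two cradles for each gauge. Origin on the bench, midway between the handles' middles; gauges lie along its x axis, tips to -x, 37.5 mm either side, axes 40 mm above the bench. The cradles carry the handle 30 to 42 mm behind its middle, and the rod; round the handle's middle it is free down to the board.
- gauge_red: the red-collared gauge, the same but for a rod thickened to 11 mm at its end, in the other place of the rest (which is which varies). Origin in the middle of the handle. Not to be moved.
- magnifier: small lit bench magnifier, fixed: white ring head 92 mm in diameter, level, from 249 to 273 mm above the bench, on a bent black stem from a round grey base. Origin on the bench straight below the lens; the base (62 mm in radius) and stem stand 130 mm to its +y, so come in from its -y or from either x side.
- focus (a point): the focus: 80 mm straight below the middle of the lens, 180 mm above the bench.
- spectacles: black spectacles standing on the bench, 130 mm wide, 140 mm deep, 50 mm high; origin on the bench under the front. Bystander.
- screwdriver: yellow-handled screwdriver lying on the bench, 150 mm long. Bystander.
- file: small flat file with a round wooden handle lying on the bench, 150 mm long. Bystander.
- jar: amber glass jar with a black cap, 52 mm in diameter, 55 mm high; origin under its middle. Bystander.
- bin: open blue parts bin, 120 by 170 by 60 mm; origin under its middle. Bystander.

How it is judged:
On the way, in this order (a step that is already met when the one before it is completed fails the run):
1. the jig is clamped: the moving jaw presses on it with more than 20 N (contact force between vise_jaw and jig above 20 N), for 0.3 s.
2. held by the robot, the green-collared gauge is fully in the guide tube: collar face within 2.5 mm of the mouth, in line (z of gauge_seat in the frame of bush between -0.003 and 0.0025 m and x of gauge_seat in the frame of bush between -0.004 and 0.004 m and y of gauge_seat in the frame of bush between -0.004 and 0.004 m and angle between the x axis of gauge and the z axis of bush, either way round below 0.09 rad and contact force between gauge and the fingers above 1 N and contact force between vise_jaw and jig above 20 N), for 0.1 s.
3. the gauge is right out: its tip is more than 10 mm outside the mouth and clear of the jig (z of gauge_tip in the frame of bush above 0.01 m and not (contact force between gauge and jig above 0.3 N) and contact force between gauge and the fingers above 1 N), for 0.1 s.
At the end, for the whole second after the job is handed in: The green-collared gauge is held in the fingers alone, still, level within 5.7 degrees, its tip within 20 mm of the focus under the magnifier, touching neither magnifier, jig, vise nor rest, while the vise still presses on the jig with more than 20 N (distance between gauge_tip and focus below 0.02 m and angle between gauge's own x axis and vertical between 1.4708 and 1.6708 rad and linear speed of gauge below 0.02 m/s and angular speed of gauge below 0.2 rad/s and contact force between gauge and the fingers above 1 N and contact force between vise_jaw and jig above 20 N and height (world z) of gauge above 0.14 m and not (contact force between gauge and magnifier above 0.3 N) and not (contact force between gauge and jig above 0.3 N) and not (contact force between gauge and vise above 0.3 N) and not (contact force between gauge and gauge_rest above 0.3 N)); the arm keeps its last pose, push and grip.
It fails at once if the red-collared gauge is moved more than 30 mm (distance of gauge_red from where it was at the start of the episode above 0.03 m).
It fails at once if spectacles, screwdriver, file, jar or bin is pushed more than 30 mm away (distance of any of spectacles, screwdriver, file, jar, bin from where it was at the start of the episode above 0.03 m).
It also fails if it takes over 72 s, if anything falls off the work surface, if the arm or the gripper's body presses on something with over 40 N, if the wrist force passes 120 N, or if a joint passes its speed limit or range.

### The arm

A 6-joint arm with a two-finger parallel gripper is mounted at the origin on the work surface. World frame = base frame: x ahead of the robot, y to its left, z up, the work surface at z = 0. Lengths are in m, angles in rad, forces in N, time in s.
With the tool pointing down it reaches from about 0.25 to 0.775 m from the base axis. Payload 4 kg.
Tool frame: the origin (TCP) lies at the very end of the fingers, on their centre line; the grasp point (between the pads) lies hold_point_z behind it (hold_point_z is the distance from the TCP to the grasp point, in m); z points along the fingers, y is the direction in which the jaws open and shut (so a half turn about z gives the same grasp; the last joint's range is limited). The gripper opens to 94 mm and grips with 3 to 60 N. Pads are 16 mm wide; open, the fingers measure 119 mm over their backs; the gripper's body (75 mm by 177 mm) begins 78 mm behind the grasp point.
Start: joints at [-1.226, 0.087, 1.371, -0, 1.684, -0.103], TCP at [0.238, -0.496, 0.206] pointing down, gripper open.
Joint ranges: [-3.1, 3.1], [-0.76, 2.03], [0.27, 2.55], [-1.08, 4.22], [0.17, 2.65], [-2.57, 2.57]. Speed limits (rad/s): [2.79, 2.79, 3.14, 3.14, 3.14, 3.14].

### API

Orientations are given as [roll, pitch, yaw] about the fixed x, y, z axes, in that order (R = Rz(yaw) Ry(pitch) Rx(roll)).
In Python, from bench import * gives the robot as it stands.
- The arm moves only by the tool step_arm, never from a script. Its argument "increments" is text: rows parted by semicolons, each of 6 numbers parted by spaces: the shift along the tool's x, y, z in cm, then the turn, a rotation vector about the tool's x, y, z in rad. A call has 1 to 5 rows; each row shifts and turns the commanded pose from where the row before left it, along the tool's axes as they then stand; what a row does not reach is not made up. A row lasts 1/10 s, in which the tool goes at most 50 mm and 8.59 degrees, less where a joint would pass 70% of its speed; a pose out of reach is approached as far as the arm can. A call is refused whole if a number of a shift passes 5 or a number of a turn 0.15, either way. A call with a gripper value outside its range is refused whole. "claw" is the gripper's target within -1 to 1 (shut at 1, half-way at 0, fully open at -1), set as the call begins (left out, the last holds). The fingers move at their own pace and stop on an object; the grip force is fixed at half the most. Time passes only in rows, so rows that do not move let the fingers close. It gives the time, the measured TCP pose, the force and the opening at its end, in the units of the state.
- get_obs(): the state, without advancing time (a new reading comes with each control period).
- snapshot(name): name is "side" or "top"; returns the picture (384x512x3 uint8, red, green, blue); there is no depth.
- calibration(name): a dict with "camera_matrix" (3x3 intrinsics, pixels), "k1" (the pictures are not rectified: a ray, as slopes to the right and down, at radius r is drawn at 1 + k1 r^2 times it, then the intrinsics apply), "eye" and "orientation" of the camera in the world. Camera axes: x right, y up, looking along -z (the intrinsics and any distortion apply to the point x, -y, -z); pixel columns grow to the right and rows downward; lengths in m; the calibration is good to about 2 mm. A picture is of the moment at which its call begins. calibration takes no time and is no camera call.
- close_job(): hands the job in, once; it reports no verdict.
The state is a dict: "time": time; "joint_positions": joint angles; "qvel": joint speeds; "joint_torque": joint torques, N m; "tool_pos": TCP position; "ee_rot": TCP orientation; "wrist_force": force on the tool from outside, world axes, zero at the start; "wrist_torque": the same for the moment, N m; "width": finger opening in m.
Only numpy, scipy, OpenCV 4.12 (cv2) and the standard library are available. Lean on these libraries where they do the work, as an engineer would, in place of code of your own. Each camera call takes 0.05 s, during which the arm holds its last target. There are 200 camera calls.

## Working session

There is one attempt and no reset: what is moved stays moved. The work goes in short steps, Python scripts to look and compute and a tool call to move; the robot and the scene stay as the last step left them, time stands still between calls to the robot, and variables do not carry over. Pictures are saved under pics/ and viewed, about 8 in all and at most 12, crops included, and the job is handed in when it is done.

Besides the shell and the picture viewer there is one more tool, called after "Emit:" in YAML: its name, and indented under it one key for each argument. step_arm: Moves the arm, as the interface text tells. Its arguments: {"type":"object","properties":{"increments":{"type":"string"},"claw":{"type":"number"}},"required":["increments"]}

```bash
mkdir -p pics; ls; python3 - <<'E'
from bench import *
import cv2, numpy as np
print(get_obs())
for n in ("side","top"):
    c=calibration(n); print(n,c)
    cv2.imwrite(f"pics/{n}0.png",cv2.resize(snapshot(n)[:,:,::-1],(800,600),interpolation=cv2.INTER_CUBIC))
    
E
```

```text
pics
{'time': 0.0, 'joint_positions': array([-1.22612389e+00,  8.79441658e-02,  1.37224813e+00, -1.92654617e-05,
        1.68358024e+00, -1.03109978e-01]), 'qvel': array([-0.00134015, -0.00049352, -0.00033668,  0.00024319, -0.00044311,
       -0.00074167]), 'joint_torque': array([-6.09032140e-04, -3.40177524e+01, -3.02426398e+01,  7.18090148e-02,
        3.32228048e-02, -1.90115384e-04]), 'tool_pos': array([ 0.23793194, -0.49526697,  0.2043132 ]), 'ee_rot': array([-3.13942238e+00, -2.05322763e-04,  4.47780046e-01]), 'wrist_force': array([ 0.58939615, -0.48532518, -0.17169686]), 'wrist_torque': array([0.00593026, 0.04061463, 0.02310549]), 'width': 0.09376886073230405}
side {'camera_matrix': array([[386.94031049,   0.        , 258.82819022],
       [  0.        , 386.94031049, 189.6313285 ],
       [  0.        ,   0.        ,   1.        ]]), 'k1': -0.07395283695711101, 'eye': array([0.2261117 , 0.71794836, 0.880114  ]), 'orientation': array([ 0.80969082,  0.01355601, -2.73236056])}
top {'camera_matrix': array([[364.16596216,   0.        , 250.41197153],
       [  0.        , 364.16596216, 196.99563477],
       [  0.        ,   0.        ,   1.        ]]), 'k1': -0.009903101801434689, 'eye': array([ 0.38025839, -0.02170533,  0.97403216]), 'orientation': array([ 0.19822344,  0.00498502, -1.54736925])}
```

View pics/side0.png

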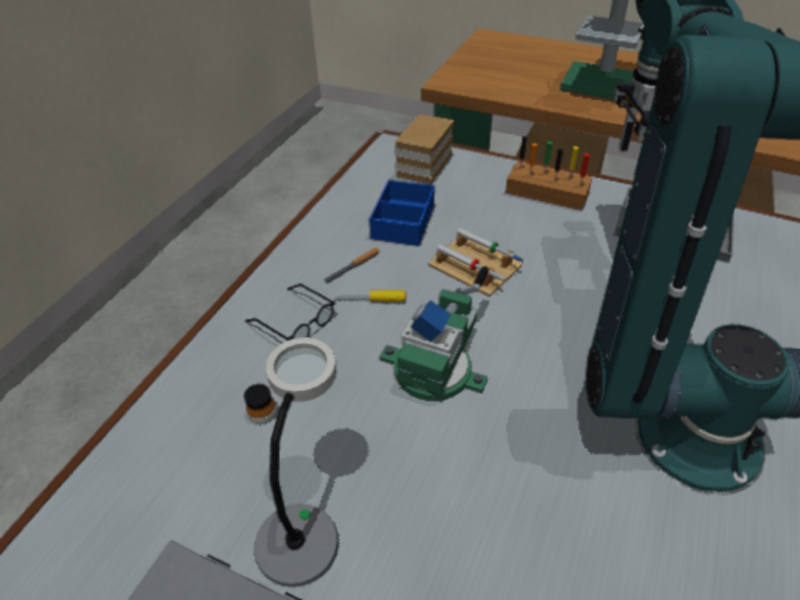

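View pics/top0.png

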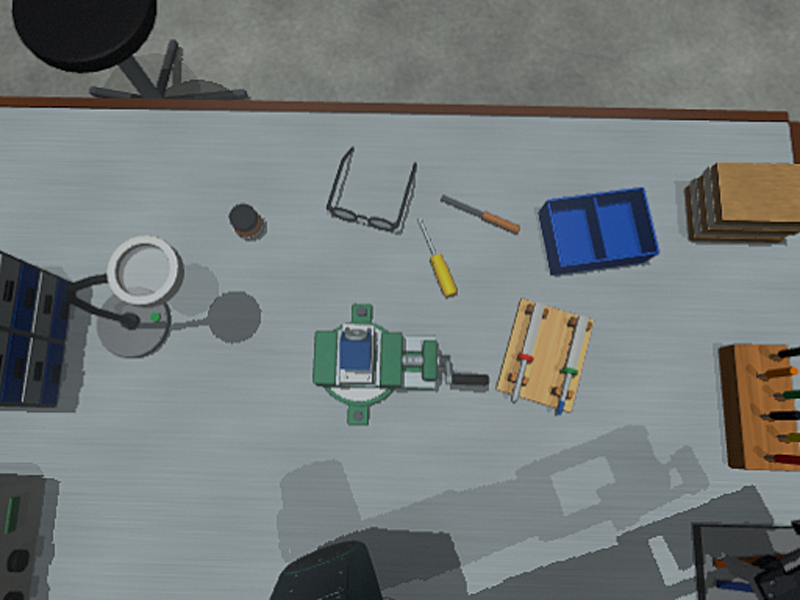

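```bash
cat > h.py <<'E'
from bench import *
import cv2, numpy as np
from scipy.spatial.transform import Rotation as Ro
def cam(n):
    c=calibration(n); return c["camera_matrix"],c["k1"],np.array(c["eye"]),Ro.from_euler("xyz",c["orientation"]).as_matrix()
def ray(n,u,v):
    K,k,e,R=cam(n); p=cv2.undistortPoints(np.array([[[u,v]]],float),K,np.array([k,0,0,0.]))[0,0]
    d=R@np.array([p[0],-p[1],-1]); return e,d/np.linalg.norm(d)
def plane(n,u,v,z):
    e,d=ray(n,u,v); return e+d*(z-e[2])/d[2]
def tri(a,b):  # (u,v) side, (u,v) top
    e1,d1=ray("side",*a); e2,d2=ray("top",*b)
    s=np.linalg.lstsq(np.c_[d1,-d2],e2-e1,rcond=None)[0]
    p,q=e1+d1*s[0],e2+d2*s[1]; return (p+q)/2,np.linalg.norm(p-q)
def proj(n,P):
    K,k,e,R=cam(n); p=R.T@(np.array(P)-e); x=np.array([p[0],-p[1]])/-p[2]
    x=x*(1+k*(x@x)); return K[:2,:2]@x+K[:2,2]
def blobs(im,lo,hi,box,amin=4):
    hsv=cv2.cvtColor(im,cv2.COLOR_RGB2HSV); m=cv2.inRange(hsv,np.array(lo),np.array(hi))
    k=np.zeros_like(m); x0,y0,x1,y1=box; k[y0:y1,x0:x1]=m[y0:y1,x0:x1]
    n,l,s,c=cv2.connectedComponentsWithStats(k)
    return [(s[i].tolist(),c[i].round(1).tolist()) for i in range(1,n) if s[i][4]>=amin],k
def pos(): 
    o=get_obs(); return o,Ro.from_euler("xyz",o["ee_rot"]).as_matrix()
E
python3 - <<'E'
from h import *
import bench
print([x for x in dir(bench) if not x.startswith('_')], getattr(bench,'hold_point_z',None))
s,t=snapshot("side"),snapshot("top"); np.save("s0.npy",s); np.save("t0.npy",t)
def crop(im,x0,y0,x1,y1,f,name):
    c=cv2.resize(im[y0:y1,x0:x1,::-1],None,fx=f,fy=f,interpolation=cv2.INTER_CUBIC)
    for x in range((x0//10+1)*10,x1,10): cv2.putText(c,str(x),((x-x0)*f,8),0,.3,(0,0,255)); cv2.line(c,((x-x0)*f,10),((x-x0)*f,14),(0,0,255))
    for y in range((y0//10+1)*10,y1,10): cv2.putText(c,str(y),(0,(y-y0)*f),0,.3,(0,0,255)); cv2.line(c,(20,(y-y0)*f),(24,(y-y0)*f),(0,0,255))
    cv2.imwrite(name,c)
crop(s,240,145,340,260,5,"pics/s1.png"); crop(t,195,185,385,270,4,"pics/t1.png")
for nm,lo,hi in (("green",(45,120,40),(85,255,255)),("red",(0,150,80),(8,255,255)),("blue",(100,120,60),(125,255,255))):
    print(nm,"S",blobs(s,lo,hi,(150,130,340,360))[0]); print(nm,"T",blobs(t,lo,hi,(60,170,385,275))[0])
for n,im,b in (("S",s,(160,200,220,260)),("T",t,(60,140,125,200))): print("white",n,blobs(im,(0,0,215),(180,60,255),b,20)[0])
E
```

```text
['IKError', 'calibration', 'close_job', 'get_obs', 'hold_point_z', 'snapshot'] 0.0188
green S [([314, 155, 4, 6, 12], [315.2, 157.6]), ([282, 187, 19, 23, 174], [292.1, 196.4]), ([297, 211, 4, 8, 15], [298.1, 213.8]), ([244, 222, 64, 34, 787], [272.0, 239.5]), ([192, 326, 6, 6, 30], [194.5, 328.7])]
green T [([96, 200, 6, 6, 25], [98.7, 202.4]), ([240, 208, 6, 4, 6], [242.5, 209.5]), ([244, 221, 1, 5, 5], [244.0, 223.0]), ([360, 235, 9, 5, 25], [364.3, 237.0]), ([209, 249, 5, 4, 7], [211.1, 250.6]), ([232, 251, 15, 7, 18], [239.9, 254.8]), ([215, 253, 7, 5, 11], [217.9, 255.1]), ([223, 257, 4, 1, 4], [224.5, 257.0])]
red S [([301, 166, 5, 7, 19], [302.9, 168.8])]
red T [([332, 226, 9, 5, 29], [335.9, 228.2])]
blue S [([237, 130, 39, 27, 834], [254.9, 142.0]), ([272, 134, 5, 12, 13], [273.6, 139.7]), ([270, 147, 2, 4, 4], [270.5, 148.5]), ([329, 164, 5, 3, 7], [330.9, 164.7]), ([264, 193, 24, 25, 350], [275.8, 205.2])]
blue T [([352, 170, 2, 6, 7], [352.3, 172.7]), ([358, 170, 7, 1, 7], [361.0, 170.0]), ([369, 170, 16, 4, 35], [376.1, 170.9]), ([359, 172, 9, 3, 10], [363.4, 173.3]), ([218, 213, 19, 24, 366], [227.1, 226.2]), ([357, 257, 4, 8, 23], [358.3, 260.3])]
white S []
white T []
```

View pics/s1.png

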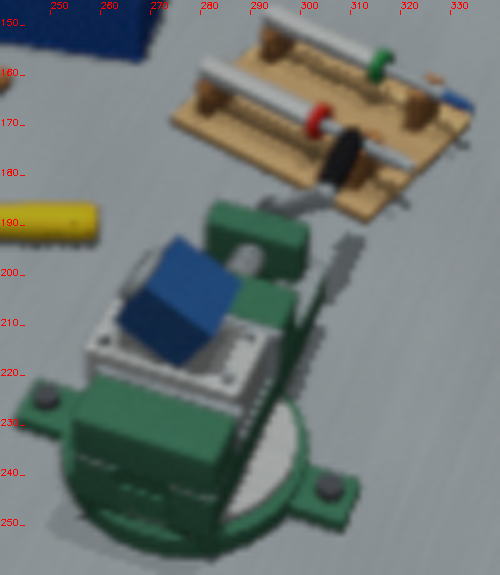

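View pics/t1.png

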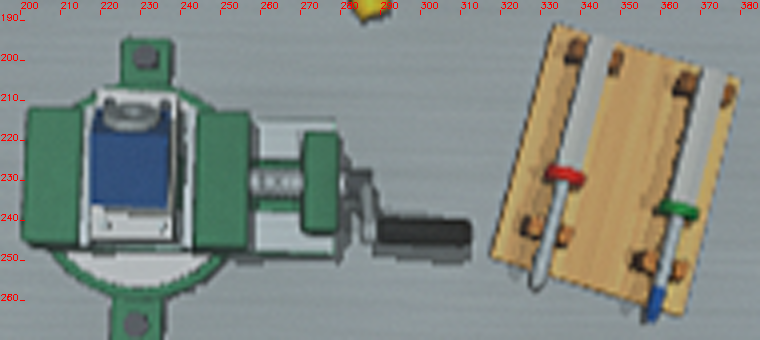

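```bash
python3 - <<'E'
from h import *
np.set_printoptions(precision=4,suppress=True)
T=lambda u,v,z: plane("top",u,v,z)[:2]
print("endblock",T(278.7,217,.094),T(278.5,242.5,.094))
print("movjaw outer",T(257,212,.094),T(256,247.5,.094))
print("fix back",T(201,211.5,.094),T(200,246.5,.094))
print("lugs",T(228.5,198.5,.015),T(227,265.5,.015), tri((247,224.5),(228.5,198.5)),tri((304.5,242),(227,265.5)))
print("knob",tri((306.8,176),(299,237.5)))
for a,b in ((308.5,171),(305,181)): print(ray("side",a,b)[1])
print("collar green",tri((315.4,157.6),(364.3,237)),T(364.3,237,.045))
print("tip",tri((331.3,165.2),(357.5,264)),T(357.7,264,.04))
print("handle end",T(371.5,202,.045), "red collar",tri((302.9,168.8),(335.9,228.2)),T(335.9,228.2,.045))
print("handle c",T(366.8,222,.045))
# bush
print("blue carrier")
# magnifier ring: ellipse fit
for n,b in (("side",(160,205,222,262)),("top",(60,145,125,200))):
    im=np.load(n[0]+"0.npy"); x0,y0,x1,y1=b; c=im[y0:y1,x0:x1]
    hsv=cv2.cvtColor(c,cv2.COLOR_RGB2HSV); m=((hsv[...,1]<35)&(hsv[...,2]>190)).astype(np.uint8)
    cs,_=cv2.findContours(m,cv2.RETR_EXTERNAL,cv2.CHAIN_APPROX_NONE); k=max(cs,key=cv2.contourArea)
    e=cv2.fitEllipse(cv2.convexHull(k)); print(n,e[0][0]+x0,e[0][1]+y0,e[1],m.sum(),np.percentile(hsv[...,2],[50,90,99]))
    globals()[n]=(e[0][0]+x0,e[0][1]+y0)
print("lens",tri(side,top))
print("base top",T(135/800*512,322*.64,.02),tri((296*.64,545*.64),(135*.64,322*.64)))
E
```

```text
endblock [ 0.5087 -0.0833] [ 0.4468 -0.0833]
movjaw outer [ 0.5198 -0.0302] [ 0.4337 -0.0295]
fix back [0.518  0.1069] [0.4329 0.105 ]
lugs [0.5673 0.0463] [0.3904 0.044 ] (array([0.5669, 0.046 , 0.0224]), np.float64(0.002194729177756287)) (array([0.3908, 0.0435, 0.0232]), np.float64(0.0009204814387246861))
knob (array([ 0.4541, -0.1319,  0.107 ]), np.float64(0.009610673769549312))
[ 0.1898 -0.7355 -0.6504]
[ 0.1916 -0.717  -0.6702]
collar green (array([ 0.4701, -0.3056,  0.0425]), np.float64(0.0009215492620176106)) [ 0.4694 -0.3049]
tip (array([ 0.4049, -0.2843,  0.0456]), np.float64(0.007267592774916301)) [ 0.4015 -0.2872]
handle end [ 0.5605 -0.327 ] red collar (array([ 0.4911, -0.2338,  0.0416]), np.float64(0.0008077908078883156)) [ 0.4903 -0.2331]
handle c [ 0.508  -0.3127]
blue carrierTraceback (most recent call last):
  File "<stdin>", line 20, in <module>
ValueError: max() iterable argument is empty
```

```bash
python3 - <<'E'
from h import *
np.set_printoptions(precision=4,suppress=True)
T=lambda u,v,z: plane("top",u,v,z)[:2]
print("knob",T(299,237.5,.105),T(287.5,236.5,.105),T(310,237.5,.105))
R={}
for n,b,sd in (("side",(165,212,220,258),(193,235)),("top",(66,148,120,198),(92,172))):
    im=np.load(n[0]+"0.npy"); x0,y0,x1,y1=b; c=im[y0:y1,x0:x1]
    hsv=cv2.cvtColor(c,cv2.COLOR_RGB2HSV); 
    m=((hsv[...,1]<30)&(hsv[...,2]>np.median(hsv[...,2])+25)).astype(np.uint8)
    cs,_=cv2.findContours(m,cv2.RETR_EXTERNAL,cv2.CHAIN_APPROX_NONE); k=max(cs,key=cv2.contourArea)
    e=cv2.fitEllipse(cv2.convexHull(k)); R[n]=(e[0][0]+x0,e[0][1]+y0); print(n,R[n],e[1],m.sum(),np.percentile(hsv[...,2],[50,90,99]))
print("lens",tri(R["side"],R["top"]), T(*R["top"],.261))
print("base",T(135*.64,322*.64,.02),plane("side",296*.64,543*.64,.02))
# jig/bush: top view carrier + flange, lug line
for n in ("side","top"): print(n,[proj(n,p).round(1) for p in ((.52,.043,.144),(.478,.043,.06))])
E
```

```text
knob [ 0.459  -0.1312] [ 0.4607 -0.1038] [ 0.4596 -0.1574]
side (192.21780395507812, 232.62369918823242) (31.32674217224121, 41.71080780029297) 217 [147. 172. 177.]
top (90.76814270019531, 172.2058334350586) (40.99396896362305, 44.96086502075195) 453 [156. 187. 196.]
lens (array([0.5638, 0.3055, 0.272 ]), np.float64(0.001487588157003777)) [0.5675 0.311 ]
base [0.5372 0.4248] [0.5343 0.4354 0.02  ]
side [array([262.1, 199. ]), array([276.1, 224.2])]
top [array([225.6, 207.8]), array([227.4, 229.9])]
```

Emit:
step_arm:
  increments: "3.6 -2.3 0 0 0 0;3.6 -2.3 0 0 0 0;3.6 -2.3 0 0 0 0;3.6 -2.3 0 0 0 0;3.6 -2.3 0 0 0 0"
  claw: -0.2

```text
time: 0.7
tool_pos: [0.3511, -0.3126, 0.2053]
ee_rot: [-3.142, -0.0, 0.447]
wrist_force: [0.5, -0.2, -0.3]
width: 0.0582
```

Emit:
step_arm:
  increments: "3.6 -2.3 0 0 0 0;3.6 -2.3 0 0 0 0;3.6 -2.3 0 0 0 0;3.6 -2.3 0 0 0 0;3.3 -2.3 0 0 0 0"

```text
time: 1.2
tool_pos: [0.461, -0.1321, 0.2054]
ee_rot: [3.141, -0.0, 0.448]
wrist_force: [0.1, -1.0, 0.3]
width: 0.0564
```

Emit:
step_arm:
  increments: "0 0 0 0 0 -0.14;0 0 0 0 0 -0.14;0 0 0 0 0 -0.14;0 0 0 0 0 -0.14;0 0 0 0 0 -0.14"

```text
time: 1.7
tool_pos: [0.4602, -0.1337, 0.2052]
ee_rot: [-3.141, 0.0, 1.154]
wrist_force: [-0.9, -0.5, -0.0]
width: 0.0565
```

Emit:
step_arm:
  increments: "0 0 0 0 0 -0.14;0 0 0 0 0 -0.14;0 0 0 0 0 -0.14;0 0 0 0 0 0;0 0 0 0 0 0"

```text
time: 2.2
tool_pos: [0.4603, -0.1339, 0.2053]
ee_rot: [-3.141, -0.0, 1.565]
wrist_force: [0.2, 0.5, 0.5]
width: 0.0565
```

Emit:
step_arm:
  increments: "0 0 3.6 0 0 0;0 0 3 0 0 0;0 0 2.5 0 0 0;0 0 2.5 0 0 0;0 0 0 0 0 0"

```text
time: 2.7
tool_pos: [0.4575, -0.1327, 0.0855]
ee_rot: [-3.134, -0.003, 1.566]
wrist_force: [-0.2, 0.8, -0.2]
width: 0.0562
```

```bash
python3 - <<'E'
from h import *
o=get_obs(); print(o["tool_pos"],o["wrist_force"])
s,t=snapshot("side"),snapshot("top")
a=cv2.resize(s[150:220,260:360,::-1],None,fx=5,fy=5,interpolation=cv2.INTER_CUBIC)
b=cv2.resize(t[190:270,260:360,::-1],None,fx=3,fy=3,interpolation=cv2.INTER_CUBIC)
im=np.zeros((350,800,3),np.uint8); im[:,:500]=a; im[:240,500:]=b; cv2.imwrite("pics/k1.png",im)
E
```

```text
[ 0.45750211 -0.13273702  0.08551311] [-0.22691841  0.84863915 -0.15859156]
```

View pics/k1.png

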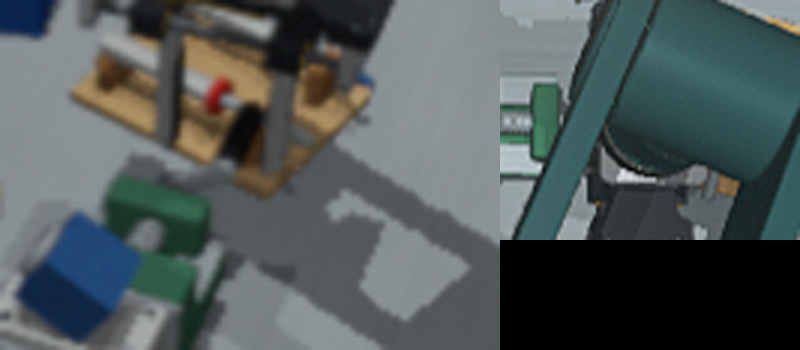

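Emit:
step_arm:
  increments: "0 0 0 0 0 0;0 0 0 0 0 0;0 0 0 0 0 0;0 0 0 0 0 0;0 0 0 0 0 0"
  claw: 1

```text
time: 3.3
tool_pos: [0.4558, -0.1343, 0.0887]
ee_rot: [-3.131, 0.001, 1.567]
wrist_force: [-10.5, -1.4, 1.9]
width: 0.0199
```

```bash
python3 - <<'E'
import numpy as np
th=-0.4+0.3*np.arange(0,46); p=3.8*np.c_[np.sin(th),-np.cos(th)]; d=np.diff(p,axis=0)
for i in range(0,45,5): print(round(th[i],2),";".join("0 %.2f %.2f 0 0 0"%tuple(r) for r in d[i:i+5]))
E
```

```text
-0.4 0 1.10 -0.28 0 0 0;0 1.13 0.06 0 0 0;0 1.07 0.39 0 0 0;0 0.90 0.69 0 0 0;0 0.66 0.92 0 0 0
1.1 0 0.36 1.08 0 0 0;0 0.02 1.14 0 0 0;0 -0.31 1.09 0 0 0;0 -0.62 0.95 0 0 0;0 -0.87 0.72 0 0 0
2.6 0 -1.05 0.43 0 0 0;0 -1.13 0.10 0 0 0;0 -1.11 -0.23 0 0 0;0 -0.99 -0.55 0 0 0;0 -0.78 -0.82 0 0 0
4.1 0 -0.51 -1.02 0 0 0;0 -0.18 -1.12 0 0 0;0 0.16 -1.12 0 0 0;0 0.48 -1.03 0 0 0;0 0.76 -0.84 0 0 0
5.6 0 0.98 -0.58 0 0 0;0 1.10 -0.26 0 0 0;0 1.13 0.08 0 0 0;0 1.06 0.41 0 0 0;0 0.89 0.70 0 0 0
7.1 0 0.65 0.93 0 0 0;0 0.34 1.08 0 0 0;0 0.00 1.14 0 0 0;0 -0.33 1.09 0 0 0;0 -0.64 0.94 0 0 0
8.6 0 -0.89 0.71 0 0 0;0 -1.06 0.42 0 0 0;0 -1.13 0.08 0 0 0;0 -1.11 -0.25 0 0 0;0 -0.98 -0.57 0 0 0
10.1 0 -0.77 -0.83 0 0 0;0 -0.49 -1.02 0 0 0;0 -0.16 -1.12 0 0 0;0 0.17 -1.12 0 0 0;0 0.50 -1.02 0 0 0
11.6 0 0.78 -0.83 0 0 0;0 0.99 -0.56 0 0 0;0 1.11 -0.24 0 0 0;0 1.13 0.09 0 0 0;0 1.05 0.43 0 0 0
```

Emit:
step_arm:
  increments: "0 0.4 -0.3 0 0 0;0 1.07 -0.28 0 0 0;0 1.13 0.06 0 0 0;0 1.08 0.37 0 0 0;0 0.92 0.66 0 0 0"

```text
time: 3.8
tool_pos: [0.5042, -0.1342, 0.0849]
ee_rot: [-3.136, 0.0, 1.567]
wrist_force: [-8.7, -0.4, 0.7]
width: 0.0173
```

Emit:
step_arm:
  increments: "0 0.66 0.92 0 0 0;0 0.36 1.08 0 0 0;0 0.02 1.14 0 0 0;0 -0.31 1.09 0 0 0;0 -0.62 0.95 0 0 0"

```text
time: 4.3
tool_pos: [0.5084, -0.1343, 0.035]
ee_rot: [3.139, 0.001, 1.568]
wrist_force: [-4.0, 1.7, 12.3]
width: 0.0169
```

Emit:
step_arm:
  increments: "0 -0.87 0.72 0 0 0;0 -1.05 0.43 0 0 0;0 -1.13 0.1 0 0 0;0 -1.11 -0.23 0 0 0;0 -0.99 -0.55 0 0 0"

```text
time: 4.8
tool_pos: [0.4561, -0.1343, 0.0264]
ee_rot: [3.14, 0.001, 1.567]
wrist_force: [4.0, -2.1, -8.4]
width: 0.0173
```

Emit:
step_arm:
  increments: "0 -0.78 -0.82 0 0 0;0 -0.51 -1.02 0 0 0;0 -0.18 -1.12 0 0 0"

```text
time: 5.1
tool_pos: [0.4394, -0.1342, 0.0572]
ee_rot: [-3.138, 0.001, 1.567]
wrist_force: [0.3, -3.7, -9.9]
width: 0.017
```

Emit:
step_arm:
  increments: "0 0.16 -1.12 0 0 0;0 0.48 -1.03 0 0 0;0 0.76 -0.84 0 0 0"

```text
time: 5.4
tool_pos: [0.4541, -0.1341, 0.0881]
ee_rot: [-3.139, 0.001, 1.567]
wrist_force: [-0.9, -4.1, -13.2]
width: 0.0173
```

Emit:
step_arm:
  increments: "0 0.98 -0.58 0 0 0;0 1.1 -0.26 0 0 0;0 1.13 0.08 0 0 0"

```text
time: 5.7
tool_pos: [0.4849, -0.1342, 0.0952]
ee_rot: [-3.134, 0.0, 1.568]
wrist_force: [-10.6, -3.8, -7.3]
width: 0.0172
```

Emit:
step_arm:
  increments: "0 1.06 0.41 0 0 0;0 0.89 0.7 0 0 0"

```text
time: 5.9
tool_pos: [0.5037, -0.1342, 0.0854]
ee_rot: [-3.132, 0.0, 1.568]
wrist_force: [-15.0, -2.8, 3.7]
width: 0.017
```

Emit:
step_arm:
  increments: "0 0.65 0.93 0 0 0;0 0.34 1.08 0 0 0"

```text
time: 6.1
tool_pos: [0.5145, -0.1342, 0.0674]
ee_rot: [-3.135, 0.0, 1.568]
wrist_force: [-17.3, -1.5, 15.1]
width: 0.0171
```

Emit:
step_arm:
  increments: "0 0 1.14 0 0 0;0 -0.33 1.09 0 0 0"

```text
time: 6.3
tool_pos: [0.515, -0.1342, 0.0486]
ee_rot: [3.139, 0.001, 1.568]
wrist_force: [-11.9, 2.4, 27.2]
width: 0.0172
```

Emit:
step_arm:
  increments: "0 -0.64 0.94 0 0 0;0 -0.89 0.71 0 0 0"

```text
time: 6.5
tool_pos: [0.5098, -0.1344, 0.0367]
ee_rot: [3.114, 0.002, 1.568]
wrist_force: [10.2, 6.4, 24.4]
width: 0.017
```

Emit:
step_arm:
  increments: "0 -0.7 0.28 0 0 0;0 0 0 0 0 0;0 0 0 0 0 0;0 0 0 0 0 0"

```text
time: 6.9
tool_pos: [0.5085, -0.1345, 0.035]
ee_rot: [3.102, 0.003, 1.568]
wrist_force: [17.1, 4.1, 13.3]
width: 0.0173
```

```bash
python3 - <<'E'
from h import *
o=get_obs(); print(o)
s=snapshot("side"); cv2.imwrite("pics/k2.png",cv2.resize(s[150:265,230:360,::-1],None,fx=5,fy=5,interpolation=cv2.INTER_CUBIC))
E
```

```text
{'time': 6.9, 'joint_positions': array([-0.37427261,  0.10310323,  1.70178744,  0.01215791,  1.29842464,
       -0.37411509]), 'qvel': array([ 0.00252544,  0.00039907, -0.00304579, -0.00031598,  0.00232687,
        0.00016658]), 'joint_torque': array([ -4.4950211 , -23.69366527, -13.42580616,  -3.3749067 ,
         4.7935845 ,  -0.11892068]), 'tool_pos': array([ 0.50847144, -0.13450012,  0.03497367]), 'ee_rot': array([3.10165700e+00, 2.96992408e-03, 1.56753292e+00]), 'wrist_force': array([17.06134197,  4.14056295, 13.28849219]), 'wrist_torque': array([ 0.85257502, -3.23549393, -0.07279372]), 'width': 0.017261761688358936}
```

View pics/k2.png

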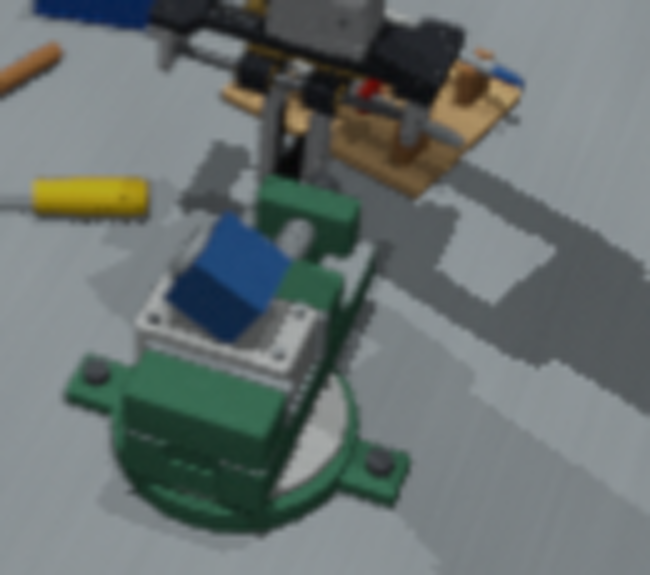

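Emit:
step_arm:
  increments: "0 -0.2 0.4 0 0 0;0 -0.2 0.4 0 0 0;0 0 0 0 0 0;0 0 0 0 0 0"

```text
time: 7.35
tool_pos: [0.5036, -0.1345, 0.0288]
ee_rot: [3.104, 0.003, 1.568]
wrist_force: [9.2, 6.7, 24.9]
width: 0.0173
```

Emit:
step_arm:
  increments: "0 0 0 0 0 0;0 0 0 0 0 0;0 0 0 0 0 0;0 0 0 0 0 0"
  claw: -0.2

```text
time: 7.75
tool_pos: [0.5022, -0.1348, 0.0237]
ee_rot: [3.108, 0.003, 1.568]
wrist_force: [15.5, 1.9, 2.5]
width: 0.046
```

Emit:
step_arm:
  increments: "0 0 -3 0 0 0;0 0 -4.5 0 0 0;0 0 -4.5 0 0 0;0 0 -4.5 0 0 0;0 0 0 0 0 0"

```text
time: 8.25
tool_pos: [0.4931, -0.1346, 0.1912]
ee_rot: [3.121, 0.005, 1.569]
wrist_force: [0.9, -0.7, 0.6]
width: 0.0566
```

Emit:
step_arm:
  increments: "-4.5 0.6 0.5 0.02 0 0;-4.5 0.6 1 0 0 0;-4.6 0.6 1 0 0 0;-4.6 0.6 1 0 0 0;0 0 0 0 0 -0.14"

```text
time: 8.75
tool_pos: [0.5106, -0.3204, 0.1428]
ee_rot: [-3.122, -0.003, 1.707]
wrist_force: [-0.3, -0.0, 0.1]
width: 0.0564
```

Emit:
step_arm:
  increments: "0 0 0 0 0 -0.148;0 0 0 0 0 -0.148;0 0 0 0 0 -0.148;0 0 0 0 0 -0.148;0 0 0 0 0 -0.148"

```text
time: 9.25
tool_pos: [0.5119, -0.3157, 0.1461]
ee_rot: [-3.132, -0.012, 2.455]
wrist_force: [-0.3, 0.1, 0.0]
width: 0.0566
```

Emit:
step_arm:
  increments: "0 0 0 0 0 -0.148;0 0 0 0 0 -0.148;0 0 0 0 0 -0.148;0 0 0 0 0 0;0 0 0 0 0 0"

```text
time: 9.75
tool_pos: [0.5112, -0.3159, 0.1453]
ee_rot: [-3.137, -0.017, 2.889]
wrist_force: [-0.7, -0.6, 0.4]
width: 0.0562
```

```bash
python3 - <<'E'
from h import *
np.set_printoptions(precision=4,suppress=True)
o,R=pos(); print(o["tool_pos"],o["ee_rot"],o["joint_positions"]); print(R.T)
s,t=snapshot("side"),snapshot("top"); np.save("s1.npy",s); np.save("t1.npy",t)
a=cv2.resize(s[140:200,270:350,::-1],None,fx=6,fy=6,interpolation=cv2.INTER_CUBIC)
b=cv2.resize(t[190:270,190:290,::-1],None,fx=6,fy=6,interpolation=cv2.INTER_CUBIC)
b=cv2.resize(t[190:270,192:272,::-1],None,fx=4,fy=4,interpolation=cv2.INTER_CUBIC)
im=np.zeros((360,800,3),np.uint8); im[:,:480]=a; im[:320,480:]=b; cv2.imwrite("pics/g1.png",im)
T=lambda u,v,z: plane("top",u,v,z)[:2]
print(T(333,191,.01),T(379,205,.01),T(365,263.5,.01),T(317,249,.01))
E
```

```text
[ 0.5112 -0.3159  0.1453] [-3.1369 -0.0166  2.8893] [-0.6415  0.2297  1.3276 -0.0107  1.5978 -1.9603]
[[-0.9682  0.2496  0.0166]
 [ 0.2496  0.9683 -0.0047]
 [-0.0173 -0.0004 -0.9999]]
[ 0.5953 -0.2355] [ 0.5595 -0.3583] [ 0.4038 -0.3148] [ 0.4385 -0.1903]
```

View pics/g1.png

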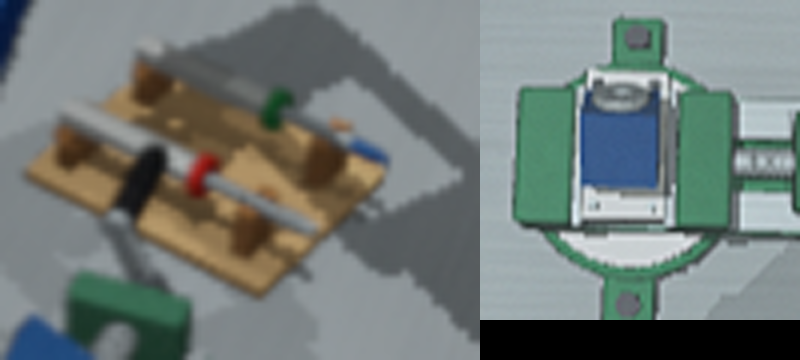

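Emit:
step_arm:
  increments: "-0.6 -0.1 0 0 -0.017 0.017;0 0 4 0 0 0;0 0 4 0 0 0;0 0 3 0 0 0;0 0 1.4 0 0 0"

```text
time: 10.35
tool_pos: [0.5134, -0.3176, 0.0159]
ee_rot: [-3.139, -0.007, 2.873]
wrist_force: [-0.7, -0.5, -0.3]
width: 0.0565
```

Emit:
step_arm:
  increments: "0 0 0 0 0 0;0 0 0 0 0 0"

```text
time: 10.55
tool_pos: [0.5161, -0.3197, 0.0211]
ee_rot: [-3.136, 0.0, 2.874]
wrist_force: [0.4, -0.7, 0.9]
width: 0.0565
```

Emit:
step_arm:
  increments: "0 0 0 0 0 0;0 0 0 0 0 0;0 0 0 0 0 0;0 0 0 0 0 0;0 0 0 0 0 0"
  claw: 1

```text
time: 11.05
tool_pos: [0.5153, -0.3191, 0.0201]
ee_rot: [-3.136, -0.002, 2.875]
wrist_force: [0.4, 0.3, 0.1]
width: 0.02
```

Emit:
step_arm:
  increments: "0 0 -1 0 0 0;0 0 -2 0 0 0;0 0 -4.5 0 0 0;0 0 -4.5 0 0 0;0 0 -4 0 0 0"

```text
time: 11.55
tool_pos: [0.5157, -0.3183, 0.1824]
ee_rot: [-3.136, -0.001, 2.875]
wrist_force: [0.1, -0.4, -0.9]
width: 0.0155
```

Emit:
step_arm:
  increments: "0 0 -4.5 0 0 0;0 0 -4.5 0 0 0;0 0 0 0 0 0;0 0 0 0 0 0"

```text
time: 11.95
tool_pos: [0.5164, -0.3182, 0.2716]
ee_rot: [-3.135, 0.001, 2.875]
wrist_force: [-0.2, -0.9, -1.9]
width: 0.0157
```

```bash
python3 - <<'E'
from h import *
np.set_printoptions(precision=4,suppress=True)
o,R=pos(); print(o["tool_pos"],o["ee_rot"],o["wrist_force"],o["width"]); 
s,t=snapshot("side"),snapshot("top"); np.save("s2.npy",s); np.save("t2.npy",t)
g=o["tool_pos"]-R[:,2]*hold_point_z
print("grasp",g, "pred tip",g+R[:,0]*.123,"side",proj("side",g+R[:,0]*.123),proj("side",g+R[:,0]*.049),"top",proj("top",g+R[:,0]*.123),proj("top",g+R[:,0]*.049))
for n,im in (("side",s),("top",t)):
  u,v=map(int,proj(n,g+R[:,0]*.08)); b=(max(u-40,0),max(v-40,0),u+40,v+40)
  print(n,"green",blobs(im,(50,120,40),(80,255,255),b)[0],"blue",blobs(im,(105,120,60),(125,255,255),b)[0])
u,v=map(int,proj("side",g)); a=s[v-35:v+35,u-40:u+40,::-1]
u,v=map(int,proj("top",g)); b=t[v-35:v+35,u-40:u+40,::-1]
cv2.imwrite("pics/g2.png",cv2.resize(np.hstack([a,b]),None,fx=5,fy=5,interpolation=cv2.INTER_CUBIC))
E
```

```text
[ 0.5164 -0.3182  0.2716] [-3.1352  0.0011  2.8749] [-0.1761 -0.9151 -1.9423] 0.0156786724101185
grasp [ 0.5164 -0.3181  0.2904] pred tip [ 0.3978 -0.2856  0.2903] side [344.4341 101.3892] [322.773   93.4505] top [395.3547 263.746 ] [403.6844 225.501 ]
side green [([360, 56, 11, 3, 21], [366.0, 56.6]), ([291, 75, 12, 10, 40], [294.8, 79.2]), ([293, 89, 4, 2, 4], [294.5, 89.5]), ([298, 90, 3, 2, 4], [299.0, 90.8]), ([320, 90, 5, 7, 19], [321.6, 93.1]), ([349, 91, 5, 14, 37], [350.5, 96.8])] blue [([337, 99, 7, 4, 14], [339.8, 100.3])]
top green [] blue []
```

View pics/g2.png

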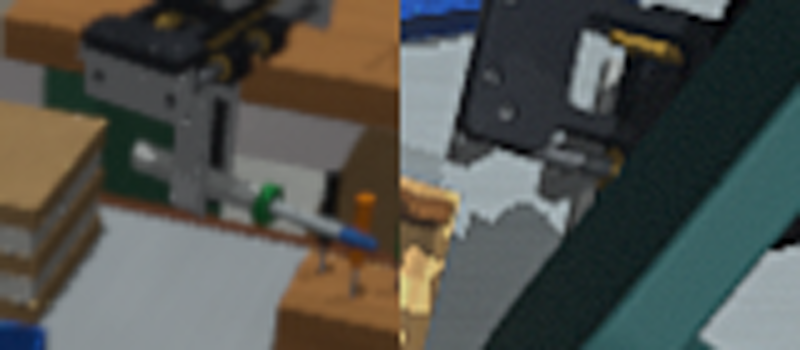

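```bash
python3 - <<'E'
from h import *
np.set_printoptions(precision=4,suppress=True)
def crop(im,x0,y0,x1,y1,f):
    c=cv2.resize(im[y0:y1,x0:x1,::-1],None,fx=f,fy=f,interpolation=cv2.INTER_CUBIC)
    for x in range((x0//5+1)*5,x1,5): cv2.putText(c,str(x),(int((x+.5-x0)*f),8),0,.3,(0,0,255)); cv2.line(c,(int((x+.5-x0)*f),10),(int((x+.5-x0)*f),14),(0,0,255))
    for y in range((y0//5+1)*5,y1,5): cv2.putText(c,str(y),(0,int((y+.5-y0)*f)),0,.3,(0,0,255)); cv2.line(c,(20,int((y+.5-y0)*f)),(24,int((y+.5-y0)*f)),(0,0,255))
    return c
s,t=np.load("s2.npy"),np.load("t2.npy")
cv2.imwrite("pics/b.png",np.hstack([crop(s,252,185,292,230,10),crop(t,208,202,248,247,10)]))
E
```

```text
(no output)
```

View pics/b.png

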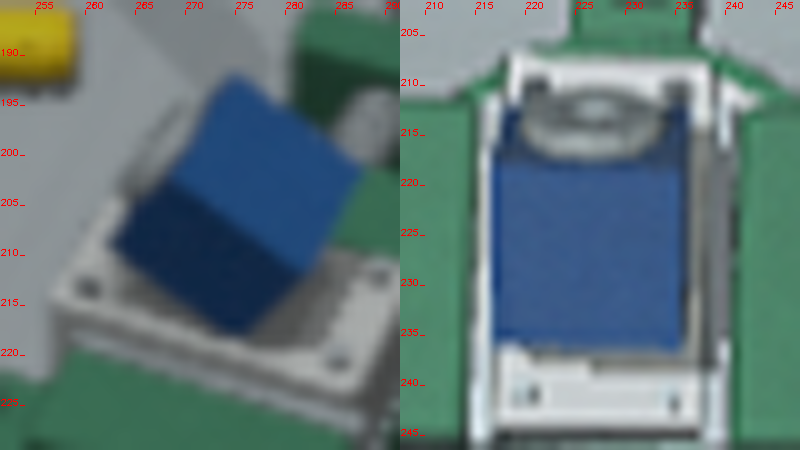

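```bash
python3 - <<'E'
from h import *
np.set_printoptions(precision=4,suppress=True)
T=lambda u,v,z: plane("top",u,v,z)
print("mouth",T(226.8,212.5,.144),T(219.3,213,.144),T(234.1,213,.144))
print("high edge top",T(216.9,218,.159),T(235.9,218,.159))
print("side at .159",plane("side",268.5,202,.159),plane("side",275,191.7,.159))
print("tri",tri((268.5,202),(216.9,218)),tri((275,191.7),(235.9,218)))
print("block back",T(217.3,244.5,.1),T(237.5,244.7,.1),"front",T(218.5,207.2,.1),T(238.5,207.5,.1))
print("fixed face/top",T(214,230,.094),"mov",T(242,230,.094))
E
```

```text
mouth [0.5092 0.0399 0.144 ] [0.5076 0.0572 0.144 ] [0.5084 0.023  0.144 ]
high edge top [0.4938 0.0607 0.159 ] [0.4947 0.0178 0.159 ]
side at .159 [0.4943 0.0605 0.159 ] [0.493  0.0179 0.159 ]
tri (array([0.494 , 0.0607, 0.1593]), np.float64(0.0005155641287319748)) (array([0.494 , 0.0176, 0.1586]), np.float64(0.0016235509692598222))
block back [0.4383 0.0631 0.1   ] [0.4389 0.0148 0.1   ] front [0.5286 0.0639 0.1   ] [0.5289 0.0151 0.1   ]
fixed face/top [0.4734 0.0731 0.094 ] mov [0.4749 0.0053 0.094 ]
```

Emit:
step_arm:
  increments: "-0.5 3 0 0 0 0;-0.5 4.3 0 0 0 0;-0.5 4.3 0 0 0 0;-0.5 4.3 0 0 0 0;-0.5 4.3 0 0 0 0"

```text
time: 12.55
tool_pos: [0.5928, -0.1279, 0.2654]
ee_rot: [-3.137, -0.008, 2.874]
wrist_force: [-0.1, -0.4, -0.3]
width: 0.0161
```

Emit:
step_arm:
  increments: "-0.5 4.3 0 0 0 0;-0.5 4.3 0 0 0 0;-0.5 4.3 0 0 0 0;-0.5 4.3 0 0 0 0;0 1 0 0 0 -0.138"

```text
time: 13.05
tool_pos: [0.6605, 0.0454, 0.2632]
ee_rot: [-3.138, -0.01, 3.021]
wrist_force: [0.1, -0.7, -0.6]
width: 0.0154
```

Emit:
step_arm:
  increments: "0 0 0 0 0 -0.139;0 0 0 0 -0.131 0;0 0 0 0 -0.131 0;0 0 0 0 -0.131 0;0 0 0 0 -0.131 0"

```text
time: 13.55
tool_pos: [0.6596, 0.0407, 0.2648]
ee_rot: [-3.137, 0.521, -3.129]
wrist_force: [0.8, 0.3, -1.6]
width: 0.0156
```

Emit:
step_arm:
  increments: "0 0 0 0 0 0;0 0 0 0 0 0;0 0 0 0 0 0"

```text
time: 13.85
tool_pos: [0.6625, 0.0404, 0.2693]
ee_rot: [-3.136, 0.521, -3.129]
wrist_force: [0.1, 0.5, -1.6]
width: 0.0159
```

```bash
cat >> h.py <<'E'
B=np.array([.5085,.0395,.144]); n=np.array([.866,.0087,.5]); n/=np.linalg.norm(n)
def delta(tcp,rpy):
    o,R=pos(); Rt=Ro.from_euler("xyz",rpy).as_matrix()
    print("shift cm",(R.T@(np.array(tcp)-o["tool_pos"])*100).round(2),"turn",Ro.from_matrix(R.T@Rt).as_rotvec().round(3))
    print("after turn shift cm",(Rt.T@(np.array(tcp)-o["tool_pos"])*100).round(2))
def ins(gap,e=0,b=B):  # target TCP with tip `gap` outside the mouth
    rpy=[np.pi,np.pi/6,np.pi+.01]; Rt=Ro.from_euler("xyz",rpy).as_matrix()
    return b+n*(gap+.123+e)+Rt[:,2]*hold_point_z, rpy
E
python3 - <<'E'
from h import *
o,R=pos(); print(o["tool_pos"],o["ee_rot"],o["joint_positions"].round(2))
t,r=ins(.025); print(t); delta(t,r)
E
```

```text
[0.66246162 0.04042157 0.26931349] [-3.13641381  0.52145831 -3.12891044] [-0.03 -0.05  1.48  0.02  1.19 -1.62]
[0.6460655  0.04088158 0.20171755]
shift cm [4.79 0.09 5.04] turn [-0.004 -0.002  0.002]
after turn shift cm [4.8  0.06 5.03]
```

Emit:
step_arm:
  increments: "0 0 2.5 -0.004 -0.002 0.002;0 0.06 2.5 0 0 0;2.4 0 0 0 0 0;2.4 0 0 0 0 0;0 0 0 0 0 0"

```text
time: 14.35
tool_pos: [0.6437, 0.0409, 0.1987]
ee_rot: [3.141, 0.518, -3.131]
wrist_force: [-0.0, -0.7, -1.8]
width: 0.0155
```

Emit:
step_arm:
  increments: "0 0 0 0 0 0;0 0 0 0 0 0"

```text
time: 14.55
tool_pos: [0.6465, 0.0408, 0.2031]
ee_rot: [-3.142, 0.526, -3.131]
wrist_force: [0.0, -0.6, -1.7]
width: 0.0158
```

```bash
python3 - <<'E'
from h import *
np.set_printoptions(precision=4,suppress=True)
o,R=pos(); t,r=ins(.025); print(o["tool_pos"],o["ee_rot"]); delta(t,r)
g=o["tool_pos"]-R[:,2]*hold_point_z; tip=g+R[:,0]*.123; col=g+R[:,0]*.049; bl=g+R[:,0]*.113
s,t=snapshot("side"),snapshot("top"); np.save("s3.npy",s); np.save("t3.npy",t)
for n_,im in (("side",s),("top",t)):
  print(n_,"tip",proj(n_,tip),"collar",proj(n_,col),"mouth",proj(n_,B))
  u,v=map(int,proj(n_,col)); u2,v2=map(int,proj(n_,tip))
  print("green",blobs(im,(50,120,40),(80,255,255),(u-10,v-10,u+10,v+10))[0],"blue",blobs(im,(105,120,60),(125,255,255),(u2-12,v2-12,u2+12,v2+12))[0])
def crop(im,x0,y0,x1,y1,f):
    c=cv2.resize(im[y0:y1,x0:x1,::-1],None,fx=f,fy=f,interpolation=cv2.INTER_CUBIC)
    for x in range((x0//5+1)*5,x1,5): cv2.putText(c,str(x),(int((x+.5-x0)*f),8),0,.3,(0,0,255))
    for y in range((y0//5+1)*5,y1,5): cv2.putText(c,str(y),(0,int((y+.5-y0)*f)),0,.3,(0,0,255))
    return c
cv2.imwrite("pics/i1.png",np.hstack([crop(s,230,165,280,215,8),crop(t,205,170,255,220,8)]))
E
```

```text
[0.6465 0.0408 0.2031] [-3.1415  0.5263 -3.1312]
shift cm [0.1  0.01 0.1 ] turn [0.    0.003 0.   ]
after turn shift cm [0.1  0.01 0.1 ]
side tip [258.9452 193.5111] collar [236.6085 177.2054] mouth [266.5935 199.3241]
green [([234, 175, 5, 6, 13], [235.7, 177.3])] blue [([252, 189, 6, 5, 12], [254.3, 191.4]), ([267, 202, 3, 3, 6], [268.3, 203.3])]
top tip [226.8847 202.2601] collar [226.4821 170.8013] mouth [226.9711 212.7874]
green [] blue []
```

View pics/i1.png

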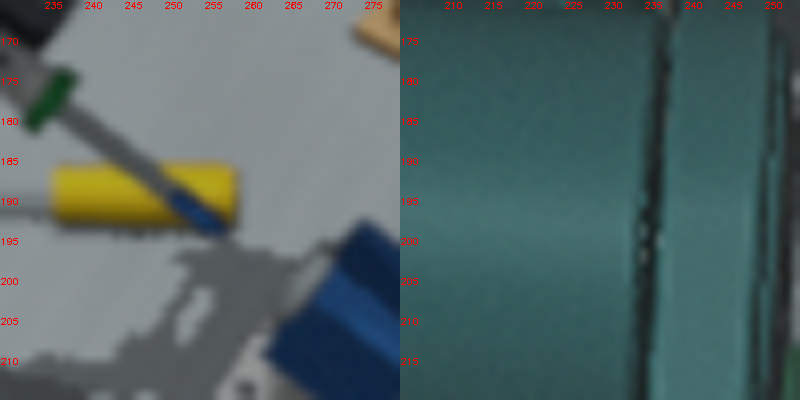

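Emit:
step_arm:
  increments: "1 0 0 0 -0.003 0;1 0 0 0 0 0;0.8 0 0 0 0 0;0.5 0 0 0 0 0;0 0 0 0 0 0"

```text
time: 15.15
tool_pos: [0.6142, 0.0405, 0.1831]
ee_rot: [-3.141, 0.524, -3.131]
wrist_force: [-0.3, -1.5, -0.8]
width: 0.0159
```

Emit:
step_arm:
  increments: "0.5 0 0 0 0 0;0.5 0 0 0 0 0;0 0 0 0 0 0"

```text
time: 15.45
tool_pos: [0.606, 0.0405, 0.1782]
ee_rot: [3.142, 0.524, -3.131]
wrist_force: [-1.0, -0.8, -1.6]
width: 0.0155
```

```bash
python3 - <<'E'
from h import *
o,R=pos(); t,r=ins(-.018); print(o["tool_pos"],o["ee_rot"],o["wrist_force"],R.T@o["wrist_force"],o["wrist_torque"]); delta(t,r)
E
```

```text
[0.60601105 0.04050352 0.17823663] [ 3.14158858  0.52427428 -3.13105872] [-1.02611646 -0.78159163 -1.55951908] [ 1.67604582 -0.77074282  0.83230171] [-0.13551192  0.36225687  0.01277978]
shift cm [-0.34 -0.   -0.03] turn [0.    0.001 0.   ]
after turn shift cm [-0.34 -0.   -0.03]
```

Emit:
step_arm:
  increments: "0.9 0 0 0 0 0;0.9 0 0 0 0 0;0.9 0 0 0 0 0;0.9 0 0 0 0 0;0.9 0 0 0 0 0"

```text
time: 15.95
tool_pos: [0.567, 0.0402, 0.1557]
ee_rot: [3.141, 0.525, -3.131]
wrist_force: [-0.6, -0.5, 0.2]
width: 0.0155
```

Emit:
step_arm:
  increments: "0.2 0 0 0 0 0;0.1 0 0 0 0 0;0 0 0 0 0 0"

```text
time: 16.25
tool_pos: [0.5649, 0.0401, 0.1545]
ee_rot: [3.141, 0.525, -3.131]
wrist_force: [-0.9, -1.5, 0.3]
width: 0.0157
```

```bash
python3 - <<'E'
from h import *
o,R=pos(); t,r=ins(-.07); print(o["tool_pos"],o["ee_rot"],R.T@o["wrist_force"]); delta(t,r)
E
```

```text
[0.56491655 0.04014375 0.15449871] [ 3.14135066  0.52473718 -3.13117265] [ 0.63519454 -1.53224815 -0.69852452]
shift cm [ 0.11 -0.01 -0.03] turn [0.    0.001 0.   ]
after turn shift cm [ 0.11 -0.01 -0.03]
```

Rod is in with no lateral load. Ease it on until the collar presses.

Emit:
step_arm:
  increments: "0.15 0 0 0 0 0;0 0 0 0 0 0"

```text
time: 16.45
tool_pos: [0.5641, 0.0401, 0.1542]
ee_rot: [3.141, 0.526, -3.131]
wrist_force: [-1.1, -0.7, -0.6]
width: 0.0154
```

Emit:
step_arm:
  increments: "0.15 0 0 0 0 0;0 0 0 0 0 0"

```text
time: 16.65
tool_pos: [0.5628, 0.0401, 0.1534]
ee_rot: [3.141, 0.526, -3.131]
wrist_force: [0.7, 0.2, 0.2]
width: 0.0156
```

Emit:
step_arm:
  increments: "0.15 0 0 0 0 0;0 0 0 0 0 0"

```text
time: 16.85
tool_pos: [0.5626, 0.04, 0.1538]
ee_rot: [3.142, 0.529, -3.131]
wrist_force: [4.0, 0.1, 0.2]
width: 0.0159
```

Emit:
step_arm:
  increments: "0.15 0 0 0 0 0;0 0 0 0 0 0"

```text
time: 17.05
tool_pos: [0.5624, 0.0399, 0.1543]
ee_rot: [-3.142, 0.532, -3.131]
wrist_force: [7.4, -0.4, 0.3]
width: 0.0154
```

Emit:
step_arm:
  increments: "0.15 0 0 0 0 0;0 0 0 0 0 0;0 0 0 0 0 0"

```text
time: 17.35
tool_pos: [0.5622, 0.0399, 0.1547]
ee_rot: [-3.142, 0.535, -3.131]
wrist_force: [9.7, -0.9, 0.8]
width: 0.0159
```

Emit:
step_arm:
  increments: "-0.6 0 0 0 0 0;-0.8 0 0 0 0 0;-1 0 0 0 0 0;-1.5 0 0 0 0 0;-2 0 0 0 0 0"

```text
time: 17.85
tool_pos: [0.6094, 0.0406, 0.1795]
ee_rot: [3.142, 0.522, -3.131]
wrist_force: [-0.5, -1.7, -0.9]
width: 0.0157
```

Emit:
step_arm:
  increments: "-2 0 0 0 0 0;-2 0 0 0 0 0;-1.5 0 0 0 0 0;0 0 0 0 0 0;0 0 0 0 0 0"

```text
time: 18.35
tool_pos: [0.6571, 0.0413, 0.2072]
ee_rot: [3.141, 0.523, -3.131]
wrist_force: [-0.9, -0.9, -2.1]
width: 0.0157
```

```bash
python3 - <<'E'
from h import *
o,R=pos(); t,r=ins(.03); print(o["tool_pos"],o["ee_rot"],o["wrist_force"],o["width"]); delta(t,r)
g=o["tool_pos"]-R[:,2]*hold_point_z
for e in (-.002,0): print(proj("side",g+R[:,0]*(.123+e)),proj("side",g+R[:,0]*(.049+e)),(g+R[:,0]*(.123+e)-B)@n)
s=snapshot("side"); print(blobs(s,(50,120,40),(80,255,255),(215,150,255,200))[0],blobs(s,(105,120,60),(125,255,255),(235,170,264,205))[0])
E
```

```text
[0.6571008  0.0413305  0.20716364] [ 3.14088885  0.52341881 -3.13127175] [-0.94469824 -0.91497774 -2.06773819] 0.015677817643744294
shift cm [ 0.73 -0.03 -0.08] turn [ 0.001 -0.     0.   ]
after turn shift cm [ 0.73 -0.03 -0.08]
[254.64186308 190.97010801] [232.23897365 174.68324775] 0.03928671958533585
[255.24350365 191.40745378] [232.84789539 175.12597679] 0.03728671967126112
[([230, 173, 5, 6, 11], [231.9, 175.3])] [([248, 187, 6, 5, 9], [250.7, 189.2])]
```

Emit:
step_arm:
  increments: "0 0 0 0 0.131 0;0 0 0 0 0.131 0;0 0 0 0 0.131 0;0 0 0 0 0.13 0;0 0 0 0 0 0.136"

```text
time: 18.9
tool_pos: [0.6592, 0.0409, 0.2028]
ee_rot: [-3.141, -0.006, 3.012]
wrist_force: [1.0, -0.7, -1.9]
width: 0.0155
```

Emit:
step_arm:
  increments: "0 0 0 0 0 0.136;0 0 0 0 0 0.136;0 0 0 0 0 0.136;0 0 0 0 0 0.136;0 0 0 0 0 0.136"

```text
time: 19.4
tool_pos: [0.6567, 0.0412, 0.2074]
ee_rot: [3.14, 0.001, 2.331]
wrist_force: [0.1, 0.2, -1.4]
width: 0.0158
```

Emit:
step_arm:
  increments: "0 0 0 0 0 0.136;0 0 0 0 0 0;0 0 0 0 0 0"

```text
time: 19.7
tool_pos: [0.6569, 0.0411, 0.2078]
ee_rot: [3.14, 0.001, 2.203]
wrist_force: [0.2, 0.1, -1.1]
width: 0.0155
```

```bash
python3 - <<'E'
from h import *
o,R=pos(); print(o["tool_pos"],o["ee_rot"],o["joint_positions"].round(2))
F=np.array([.565,.307,.18]); r=[np.pi,0,2.2]; Rt=Ro.from_euler("xyz",r).as_matrix()
delta(F-Rt[:,0]*.121+Rt[:,2]*hold_point_z,r)
E
```

```text
[0.65690077 0.04113715 0.20775613] [3.14002080e+00 8.75448997e-04 2.20297421e+00] [-0.02  0.33  1.08  0.    1.73 -0.66]
shift cm [14.78  8.25  4.66] turn [0.002 0.001 0.003]
after turn shift cm [14.8   8.22  4.66]
```

Emit:
step_arm:
  increments: "0 2.7 1.5 0 0 0;0 2.8 1.6 0 0 0;0 2.7 1.6 0 0 0;2.5 0 0 0 0 0;2.5 0 0 0 0 0"

```text
time: 20.2
tool_pos: [0.6937, 0.1302, 0.1572]
ee_rot: [-3.139, -0.002, 2.202]
wrist_force: [0.9, 0.1, -0.8]
width: 0.0153
```

Emit:
step_arm:
  increments: "2.5 0 0 0 0 0;2.5 0 0 0 0 0;2 0 0 0 0 0;1.5 0 0 0 0 0;0 0 0 0 0 0"

```text
time: 20.7
tool_pos: [0.6433, 0.2002, 0.1614]
ee_rot: [3.139, 0.001, 2.203]
wrist_force: [-0.0, 0.4, -2.2]
width: 0.0152
```

```bash
python3 - <<'E'
from h import *
np.set_printoptions(precision=4,suppress=True)
o,R=pos(); print(o["tool_pos"],o["ee_rot"],o["wrist_force"],o["width"])
F=np.array([.565,.307,.18]); r=[np.pi,0,2.2]; Rt=Ro.from_euler("xyz",r).as_matrix()
delta(F-Rt[:,0]*.121+Rt[:,2]*hold_point_z,r)
s,t=snapshot("side"),snapshot("top")
for n_ in ("side","top"): print(n_,"focus",proj(n_,F),"lens",proj(n_,F+[0,0,.08]))
a=s[190:270,150:250,::-1];b=t[140:220,60:160,::-1]
cv2.imwrite("pics/m1.png",cv2.resize(np.hstack([a,b]),None,fx=4,fy=4,interpolation=cv2.INTER_CUBIC))
E
```

```text
[0.6433 0.2002 0.1614] [3.1392 0.001  2.2032] [-0.0149  0.4443 -2.1722] 0.015246442300079342
shift cm [ 1.14 -0.04  0.02] turn [0.002 0.001 0.003]
after turn shift cm [ 1.14 -0.04  0.02]
side focus [196.6886 259.6171] lens [191.8093 236.5905]
top focus [108.0154 182.7971] lens [ 92.7753 173.5539]
```

View pics/m1.png

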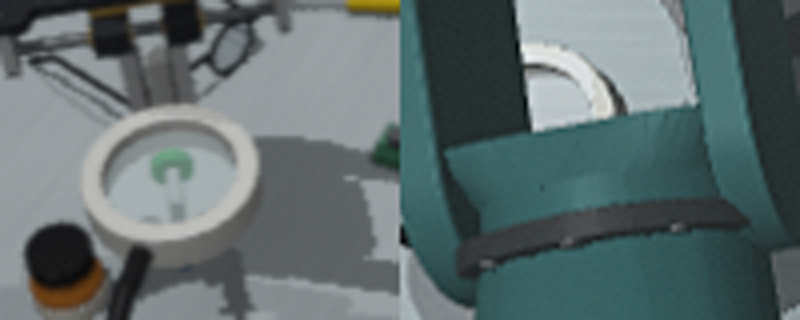

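Emit:
step_arm:
  increments: "0.6 0 0 0 0 0;0.5 0 0 0 0 0;0 0 0 0 0 0;0 0 0 0 0 0;0 0 0 0 0 0"

```text
time: 21.3
tool_pos: [0.638, 0.2071, 0.1611]
ee_rot: [3.14, 0.001, 2.2]
wrist_force: [0.4, 0.1, -0.6]
width: 0.0155
```

Emit:
step_arm:
  increments: "0 0 0 0 0 0;0 0 0 0 0 0;0 0 0 0 0 0"

```text
time: 21.6
tool_pos: [0.6379, 0.2073, 0.1611]
ee_rot: [3.14, 0.001, 2.2]
wrist_force: [-0.3, -0.2, -1.9]
width: 0.0155
```

```bash
python3 - <<'E'
from h import *
np.set_printoptions(precision=4,suppress=True)
o,R=pos(); g=o["tool_pos"]-R[:,2]*hold_point_z; tip=g+R[:,0]*.121
print(o["time"],"tip",tip,"err",tip-[.565,.307,.18],"rpy",o["ee_rot"],"F",o["wrist_force"],o["width"],abs(o["qvel"]).max())
s=snapshot("side"); col=g+R[:,0]*.047
print("collar pred",proj("side",col),blobs(s,(50,60,40),(85,255,255),(180,215,208,258))[0])
# vise: jaw positions, side view jig high-edge unchanged
o=s; d=cv2.absdiff(s[190:232,255:300],np.load("s2.npy")[190:232,255:300]); print("vise diff",d.mean())
close_job()
E
```

```text
21.6 tip [0.5666 0.3051 0.1798] err [ 0.0016 -0.0019 -0.0002] rpy [3.1396 0.0013 2.2   ] F [-0.265  -0.2009 -1.8769] 0.015457729995372212 0.0027723073231541604
collar pred [193.1683 233.8097] [([189, 230, 9, 6, 34], [192.8, 232.4])]
vise diff 12.648500881834215
the job is handed in; nothing more can be done
```

The job was handed in at 21.6 s, with the gauge held level and its tip at the focus. No verdict is reported, so what follows rests on my own checks.

- **Vise:** I turned the crank about 9.3 rad. The force on the knob rose from about 10 N to about 23 N, and pictures showed the jaws closed on the jig. The jaw force itself can't be measured, so "above 20 N" is inferred from the heavier crank.
- **Gauge in the tube:** the rod slid in with no noticeable side load. The collar stopped within 1 mm of where I had estimated it would seat, and I pressed it to about 10 N. It then came out freely to nearly 40 mm beyond the mouth, still firmly held.
- **At the focus:** by arm position the tip is about 2.5 mm from the focus I measured. The gauge is level to about 0.1 degrees, at rest, and nothing but its weight shows on the wrist. The collar's place in the side picture agreed within 1.4 pixels. The tip itself was hidden behind the magnifier ring, so it was not seen directly.

**Unclear check:** a last comparison of the jig area with an earlier side picture gave a mean difference of 12.6 grey levels. I think this is the arm's shadow, but I did not look at that picture to confirm it.

I did not measure the red gauge or the bystanders again at the end. I noticed no contact with them during the moves.

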